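# Seat the test card and hold the sprung contact arm over it

### The job

Take the tall circuit card out of the storage rack, slide it down fully home into the slot of the test fixture and let go of it. Then take the fixture's spring-loaded contact arm by its upright handle, swing it forward against its spring, across the top of the card, all the way to its stop, and finish while still holding it there (it springs back if let go). Leave the two short cards and the other things on the bench where they are.

Things in the scene. Friction and masses are not known exactly. Their poses are not given: they have to be found in the camera images.
- tall_card: circuit board on an aluminium backing plate, a slab 110 mm long (own x), 8 mm thick (own y), 80 mm tall (own z), 0.10 to 0.21 kg; the only card this tall. Origin: centre of its underside. Stands upright on its long edge in one of the rack's three slots; it may go into the fixture either way round
- short_card_a: a like card, only 50 mm tall (110 x 8 x 50 mm), origin at the centre of its underside, standing in another slot of the rack; stays there
- short_card_b: a like card, only 50 mm tall (110 x 8 x 50 mm), origin at the centre of its underside, standing in another slot of the rack; stays there
- rack: fixed grey plastic storage rack, 130 (own x) x 170 (own y) mm, origin at the centre of its underside; three parallel open-topped slots along its x at y = -60, 0 and +60 mm, floor at 8 mm, slot walls up to 28 mm high, slots 11 mm wide
- fixture: fixed test fixture: aluminium base plate 150 (own x) x 190 (own y) x 12 mm thick, from y = -52 to +138 mm, carrying a black card slot along own x and, at y = +105 mm, the pivot post of the contact arm (30 mm across, top at 111 mm). Origin on the bench surface under the centre of the slot; z up
- slot_floor (a point): centre of the slot's floor, 12 mm above the bench; axes as the fixture. Slot 10 mm wide (y), 114 mm long (x), closed at both ends; walls up to 30 mm above this floor, then lips flared outwards up to 39 mm, about 17 mm apart at the top. A card fully home has its underside on this floor, its top 80 mm above it
- swing_pivot (a point): point on the contact arm's vertical hinge axis, at the arm's mid height (z = 103 mm); fixed to the fixture. The arm is a steel bar 18 mm wide (30 mm at its black contact head), from z = 97 to 109 mm, reaching 150 mm from this axis. A steel stop pin, 10 mm across and 109 mm high, stands 33 mm from this axis on the side of the slot
- contact_arm (a joint): angle of the contact arm (rad), counter-clockwise seen from above. 0: at rest, pointing along the fixture's own -x, beside the slot; 1.5: at its hard stop, nearly along the fixture's -y, over the middle of the seated card with 5 mm to spare. A spring returns it to 0: 0.2 N m at rest, 0.74 N m at the stop (1.5 to 5.3 N at the handle)
- swing_handle (a point): middle of the upright round steel handle pin on the arm, 14 mm diameter, standing from z = 109 to 160 mm, 140 mm from the hinge axis; this point is at z = 135 mm and moves with the arm
- heatsink: finned aluminium block 42 x 42 x 30 mm, loose on the bench; origin at the centre of its underside
- spool: grey flanged spool, 60 mm diameter, 35 mm high, loose on the bench; origin at the centre of its underside
- screwdriver: screwdriver lying on the bench at the far side, loose
- meter: black hand-held meter 145 x 72 x 40 mm, loose, lying on the bench behind the rack, at the far side; origin at the centre of its underside
- jar: small jar 52 mm diameter, 70 mm high, loose on the left of the bench; origin at the centre of its underside
There are look-alikes about, which are no part of the job. What is shaped like the tall_card but blue or green is not meant.

How it is judged (in metres and radians):
On the way, in this order (a step that is already met when the one before it is completed fails the run):
1. the tall card is fully home in the fixture's slot and let go, with the contact arm still open (z of tall_card in the frame of slot_floor below 0.003 m and horizontal distance between tall_card and slot_floor below 0.005 m and angle between the x axis of tall_card and the x axis of fixture, either way round below 0.06 rad and angle between tall_card's own z axis and vertical below 0.1 rad and contact force between the fingers and tall_card below 0.3 N and value of joint contact_arm below 0.4 rad), for 0.2 s.
2. the contact arm is swung to its stop (value of joint contact_arm above 1.44 rad), for 0.2 s.
At the end, for the whole second after the job is handed in: Arm joint above 1.44 (stop 1.5 rad), robot pressing on it with over 1 N; tall card in the slot: underside within 3 mm of the slot floor, within 5 mm of slot centre, along it within 0.06 rad, leaning under 0.1 rad, not touched by the fingers (value of joint contact_arm above 1.44 rad and contact force between any of the fingers, the arm and fixture above 1 N and z of tall_card in the frame of slot_floor below 0.003 m and horizontal distance between tall_card and slot_floor below 0.005 m and angle between the x axis of tall_card and the x axis of fixture, either way round below 0.06 rad and angle between tall_card's own z axis and vertical below 0.1 rad and contact force between the fingers and tall_card below 0.3 N); the arm keeps its last pose, push and grip.
It fails at once if a short card is disturbed (moved over 20 mm) (distance of any of short_card_a, short_card_b from where it was at the start of the episode above 0.02 m).
It fails at once if another thing on the bench is displaced (moved over 30 mm) (distance of any of heatsink, spool, screwdriver, meter, jar from where it was at the start of the episode above 0.03 m).
It also fails if it takes over 69 s, if anything falls off the work surface, if the arm or the gripper's body presses on something with over 40 N, if the wrist force passes 120 N, or if a joint passes its speed limit or range.

### The arm

A 6-joint arm with a two-finger parallel gripper is mounted at the origin on the work surface. World frame = base frame: x ahead of the robot, y to its left, z up, the work surface at z = 0. Lengths are in mm, angles in rad, forces in N, time in s.
With the tool pointing down it reaches from about 350 to 875 mm from the base axis. Payload 4.2 kg.
Tool frame: the origin (TCP) lies between the finger pads; the fingertips stand 14 mm ahead of it and the grasp point (between the pads) lies 5 mm behind it; z points along the fingers, y is the line along which they close (so a half turn about z gives the same grasp; the last joint's range is limited). The gripper opens to 85 mm and grips with 20 to 120 N. Pads are 22 mm wide; open, the fingers measure 114 mm over their backs; the gripper's body (76 mm by 85 mm) begins 54 mm behind the grasp point. The pads swing forward as they close: fully open they stand 13 mm farther back than shut.
Start: joints at [1.374, 0.385, 0.008, 0, -1.194, -0.259], TCP at [275.079, 561.187, 245.312] pointing down, gripper open.
Joint ranges: [-3.14, 3.14], [-1.21, 2.06], [-1.07, 1.41], [-3.16, 2.05], [-2.99, -0.16], [-3.1, 3.1]. Speed limits (rad/s): [2.79, 2.79, 3.14, 3.14, 3.14, 3.14].

### API

Orientations are given as a unit quaternion [x, y, z, w].
In Python, from bench import * gives the robot as it stands.
- The arm moves only by the tool carry_out, never from a script. Its argument "motion" is a list of rows, each a list of 7 numbers: the turn, a rotation vector about the tool's x, y, z in rad, then the shift along the tool's x, y, z in mm, then the opening, from -1 (shut) to 1 (fully open), so that 0 is half open. A call has 1 to 5 rows; each row is the pose to reach, as a shift and turn from the pose commanded when the call began, along the tool's axes at that moment; what a row does not reach only later rows make up. A row lasts 1/8 s, in which the tool goes at most 62.5 mm and 10.7 degrees, less where a joint would pass 70% of its speed; a pose out of reach is approached as far as the arm can. A call with a gripper value outside its range is refused whole. The fingers move at their own pace and stop on an object; the grip force is fixed at half the most. Time passes only in rows, so rows that repeat a pose let the fingers close. It gives the time, the measured TCP pose, the force, the opening and the grip force at its end, in the units of the state.
- read_state(): the state, without advancing time (a new reading comes with each control period).
- get_image(name): name is "side" or "top" or "wrist"; returns a dict with "color" (384x512x3 uint8, blue, green, red), "mtx" (3x3 intrinsics, pixels), "position" and "orientation" of the camera in the world. Camera axes: x right, y down, z forward; pixel columns grow to the right and rows downward; lengths in mm; the calibration is good to about 2 mm. A picture is of the moment at which its call begins. There is no depth.
- job_done(): hands the job in; it is judged then, once.
The state is a dict: "clock": time; "joints": joint angles; "joint_vel": joint speeds; "joint_efforts": joint torques, N m; "position": TCP position; "ee_rot": TCP orientation; "contact_force": force on the tool from outside, world axes, zero at the start; "wrist_torque": the same for the moment, N m; "gripper_width": finger opening in mm; "grasp_force": force on a finger pad.
Only numpy, scipy, OpenCV 4.12 (cv2) and the standard library are available. Lean on these libraries where they do the work, as an engineer would, in place of code of your own. Each camera call takes 0.05 s, during which the arm holds its last target. There are 200 camera calls.

## Working session

There is one attempt and no reset: what is moved stays moved. The work goes in short steps, Python scripts to look and compute and a tool call to move; the robot and the scene stay as the last step left them, time stands still between calls to the robot, and variables do not carry over. Pictures are saved under pics/ and viewed, at most 10 in all, crops included, and the job is handed in when it is done.

Besides the shell and the picture viewer there is one more tool, called by a JSON object that holds its "fn" and its "kwargs", one argument or row to a line. carry_out: Moves the arm, as the interface text tells. Its arguments: {"type":"object","properties":{"motion":{"type":"array"}},"required":["motion"]}

```bash
mkdir -p pics; ls
cat > h.py <<'E'
from bench import *
import numpy as np, cv2
from scipy.spatial.transform import Rotation as R
def ray(c,u,v):
    d=np.linalg.inv(c["mtx"])@[u,v,1.]; return np.array(c["position"]),R.from_quat(c["orientation"]).as_matrix()@d
def at(c,u,v,z):
    p,d=ray(c,u,v); return p+d*(z-p[2])/d[2]
def proj(c,P):
    q=R.from_quat(c["orientation"]).inv().apply(np.atleast_2d(P)-np.array(c["position"])); q=q@np.array(c["mtx"]).T; return q[:,:2]/q[:,2:]
def save(n,f):
    import pickle
    c=get_image(n); cv2.imwrite(f"pics/{f}.png",c["color"]); pickle.dump(c,open(f"pics/{f}.pkl","wb")); return c
def load(f):
    import pickle
    return pickle.load(open(f"pics/{f}.pkl","rb"))
E
python3 - <<'E'
from h import *
for n in("top","side"):
    c=save(n,n+"0"); print(n,np.round(c["position"]),np.round(R.from_quat(c["orientation"]).as_matrix(),2).tolist(),c["mtx"].tolist() if hasattr(c["mtx"],"tolist") else c["mtx"])
a=cv2.resize(load("top0")["color"],(800,600),interpolation=cv2.INTER_CUBIC);cv2.imwrite("pics/topL.png",a)
a=cv2.resize(load("side0")["color"],(800,600),interpolation=cv2.INTER_CUBIC);cv2.imwrite("pics/sideL.png",a)
print(read_state())
E
```

```text
pics
top [2.780e+02 1.000e+00 1.493e+03] [[0.05, -0.98, 0.21], [-1.0, -0.04, 0.01], [0.0, -0.21, -0.98]] [[470.3185033923497, 0.0, 255.18186829016582], [0.0, 470.3185033923497, 189.39566205642979], [0.0, 0.0, 1.0]]
side [ 515.  988. 1102.] [[-1.0, -0.06, 0.05], [-0.08, 0.71, -0.7], [0.0, -0.71, -0.71]] [[484.36532704872565, 0.0, 251.23674536164071], [0.0, 484.36532704872565, 193.55269066548985], [0.0, 0.0, 1.0]]
{'clock': 0.1, 'joints': array([ 1.37358305e+00,  3.85491285e-01,  6.76807572e-03, -4.30446170e-04,
       -1.19401171e+00, -2.58612503e-01]), 'joint_vel': array([-5.20796884e-05, -1.59471425e-03,  3.17686151e-03,  2.45104750e-03,
       -8.08319879e-04, -7.23330509e-04]), 'joint_efforts': array([-7.77425121e-04, -3.93319309e+01,  1.88929206e+01,  4.19804737e+00,
       -2.58591775e-03,  5.41977172e-06]), 'position': array([274.88741739, 560.75402794, 244.32679434]), 'ee_rot': array([ 9.74121673e-01, -2.26022095e-01, -1.70202204e-04,  9.74981778e-04]), 'contact_force': array([-0.34593999,  0.20999386, -0.76512736]), 'wrist_torque': array([-0.05274017,  0.00292865, -0.00386798]), 'grasp_force': 0.0, 'gripper_width': 85.48587432303067}
```

View pics/topL.png

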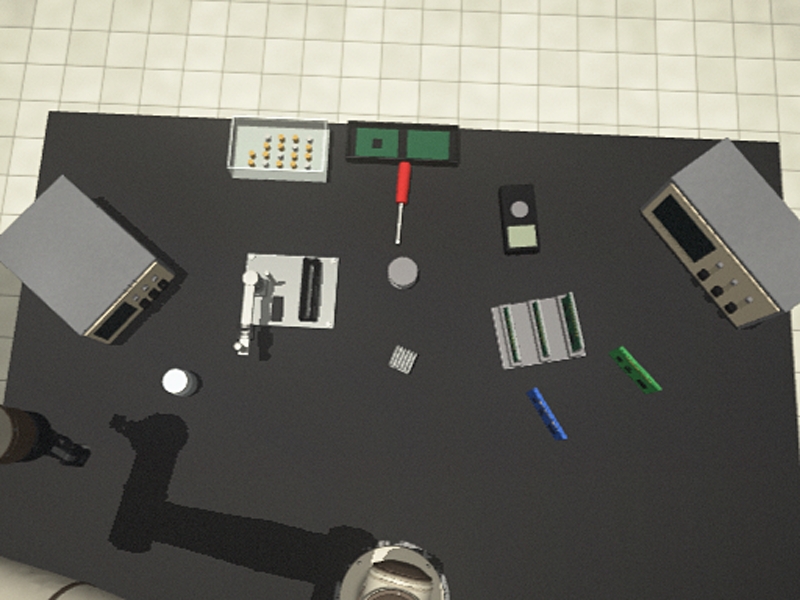

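View pics/sideL.png

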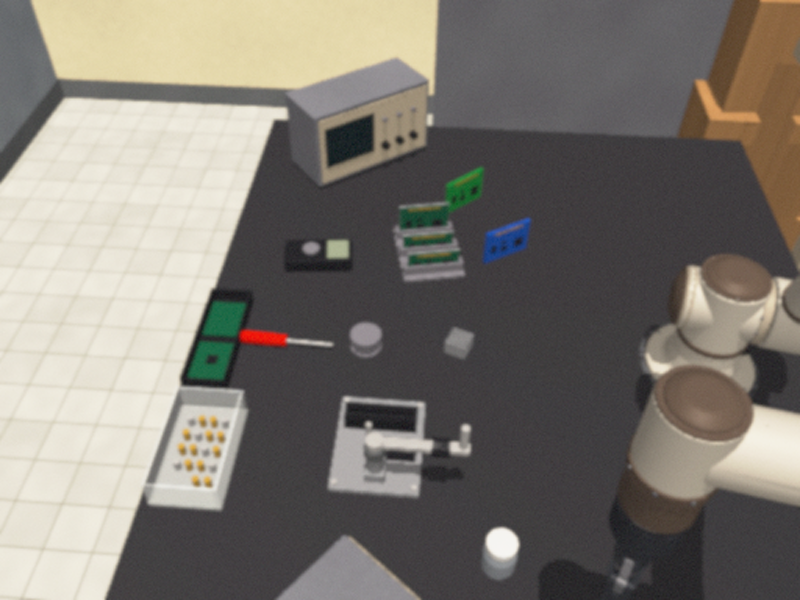

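The top view shows the fixture plate at about (247,254)–(335,328) with the slot at (311,290), the handle at (241,348) and the tall card in the rack's right slot, (571,293)–(582,352). The side view agrees that the farthest slot (−y) holds the tall card.

Run:
```python
from h import *
t=load("top0"); s=load("side0")
f=lambda c,u,v,z:np.round(at(c,u*.64,v*.64,z)[:2],0)
for n,u,v,z in [("rackTL",492,306,14),("rackBL",502,369,14),("rackTR",577,293,14),("rackBR",585,355,14),("tallA",572,293,88),("tallB",582,350,88),("handle",241,348,160),("pivot",250,276,111),("plTL",247,254,12),("plTR",338,257,12),("plBR",335,328,12),("slotT",312,258,51),("slotB",312,320,51),("jar",179,381,70),("spool",403,272,35),("heats",403,360,30)]: print(n,f(t,u,v,z))
for n,u,v,z in [("tallL",400,207,88),("tallR",447,204,88),("handle",465,428,160),("plTL",343,399,12),("plTR",425,402,12),("plBL",330,490,12),("plBR",418,494,12),("slotL",346,404,51),("slotR",419,405,51)]: print("s",n,f(s,u,v,z))
a=cv2.resize(t["color"][150:250,300:400],(600,600),interpolation=cv2.INTER_CUBIC)
b=cv2.resize(t["color"][150:250,140:240],(600,600),interpolation=cv2.INTER_CUBIC)
c=save("wrist","w0")
print(np.array(c["position"])-read_state()["position"], R.from_quat(c["orientation"]).as_matrix().round(3).tolist(),R.from_quat(read_state()["ee_rot"]).as_matrix().round(3).tolist(),np.array(c["mtx"]).tolist())
```

```text
rackTL [ 578. -180.]
rackBL [ 449. -202.]
rackTR [ 613. -354.]
rackBR [ 485. -370.]
tallA [ 596. -327.]
tallB [ 484. -345.]
handle [449. 295.]
pivot [596. 301.]
plTL [666. 332.]
plTR [668. 143.]
plBR [518. 139.]
slotT [653. 191.]
slotB [526. 182.]
jar [391. 428.]
spool [636.   6.]
heats [457.  -2.]
s tallL [ 595. -315.]
s tallR [ 494. -334.]
s handle [454. 308.]
s plTL [664. 155.]
s plTR [516. 150.]
s plBL [662. 341.]
s plBR [519. 337.]
s slotL [652. 195.]
s slotR [526. 187.]
[ 62.50640504 -31.86455372 127.91280971] [[-0.441, -0.861, -0.253], [-0.897, 0.424, 0.122], [0.002, 0.281, -0.96]] [[0.898, -0.44, -0.001], [-0.44, -0.898, -0.002], [0.0, 0.002, -1.0]] [[294.29141306815734, 0.0, 257.3667533261625], [0.0, 294.29141306815734, 190.8421076121345], [0.0, 0.0, 1.0]]
```

{"fn": "carry_out", "kwargs": {
  "motion": [
    [0, 0, 0, 42, 46, 0, 1],
    [0, 0, 0, 84, 92, 0, 1],
    [0, 0, 0, 126, 138, 0, 1],
    [0, 0, 0, 168, 184, 0, 1],
    [0, 0, 0, 210, 230, 0, 1]
  ]
}}

```text
clock: 0.78
position: [362.5, 260.2, 245.3]
ee_rot: [0.974, -0.226, 0.0, -0.0]
contact_force: [1.2, -0.5, -0.7]
gripper_width: 85.6
grasp_force: 0.0
```

{"fn": "carry_out", "kwargs": {
  "motion": [
    [0, 0, 0, 42, 46, 0, 1],
    [0, 0, 0, 84, 92, 0, 1],
    [0, 0, 0, 126, 138, 0, 1],
    [0, 0, 0, 168, 184, 0, 0.5],
    [0, 0, 0, 210, 230, 0, 0]
  ]
}}

```text
clock: 1.4
position: [449.9, -38.7, 245.5]
ee_rot: [0.974, -0.226, 0.0, -0.0]
contact_force: [0.8, 0.1, -0.6]
gripper_width: 51.6
grasp_force: 0.0
```

{"fn": "carry_out", "kwargs": {
  "motion": [
    [0, 0, -0.13, 42, 46, 0, 0],
    [0, 0, -0.26, 84, 92, 0, 0],
    [0, 0, -0.39, 126, 138, 10, 0],
    [0, 0, -0.52, 168, 184, 25, 0],
    [0, 0, -0.62, 211, 227, 40, 0]
  ]
}}

```text
clock: 2.02
position: [538.7, -333.4, 205.2]
ee_rot: [0.997, 0.084, -0.0, -0.0]
contact_force: [1.0, 0.5, 0.2]
gripper_width: 42.9
grasp_force: 0.0
```

Run:
```python
from h import *
c=save("wrist","w1"); s=read_state()
print(s["clock"],s["position"],s["joints"],R.from_quat(s["ee_rot"]).as_matrix().round(3).tolist(),s["gripper_width"])
a=cv2.resize(c["color"],(800,600),interpolation=cv2.INTER_CUBIC);cv2.imwrite("pics/w1L.png",a)
```

```text
2.075 [ 539.52069111 -338.88678318  201.0036524 ] [-0.30643637  0.43819523 -0.02306494  0.00214794 -1.11286924  2.04176311] [[0.986, 0.165, -0.004], [0.165, -0.986, -0.001], [-0.004, 0.0, -1.0]] 42.96313056183708
```

View pics/w1L.png

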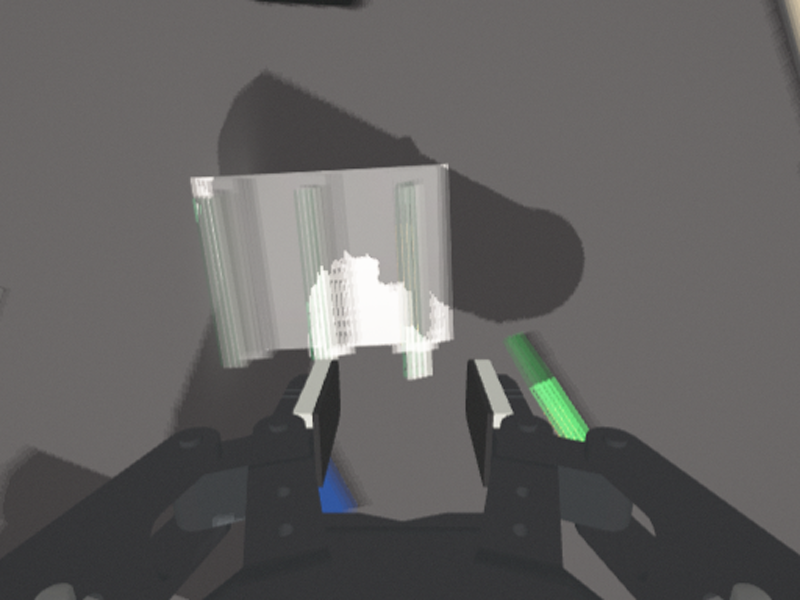

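The picture is motion-blurred because the arm was still settling. The tall card is between about (408,185) and (418,378). I'll take a settled picture.

{"fn": "carry_out", "kwargs": {
  "motion": [
    [0, 0, 0, 0, 0, 0, 0],
    [0, 0, 0, 0, 0, 0, 0],
    [0, 0, 0, 0, 0, 0, 0]
  ]
}}

```text
clock: 2.45
position: [538.7, -330.2, 206.9]
ee_rot: [0.997, 0.083, 0.001, 0.0]
contact_force: [0.2, -0.4, -0.5]
gripper_width: 42.4
grasp_force: 0.0
```

Run:
```python
from h import *
s=read_state(); c=save("wrist","w2")
print(s["clock"],s["position"],s["joint_vel"].round(4),R.from_quat(s["ee_rot"]).as_matrix().round(3).tolist(),s["gripper_width"])
a=cv2.resize(c["color"][90:270,110:350],(800,600),interpolation=cv2.INTER_CUBIC);cv2.imwrite("pics/w2L.png",a)
```

```text
2.45 [ 538.68846097 -330.23523097  206.94746082] [ 0.004  -0.0022  0.001  -0.0004  0.0015  0.0026] [[0.986, 0.165, 0.001], [0.165, -0.986, -0.0], [0.001, 0.001, -1.0]] 42.4131654254391
```

View pics/w2L.png

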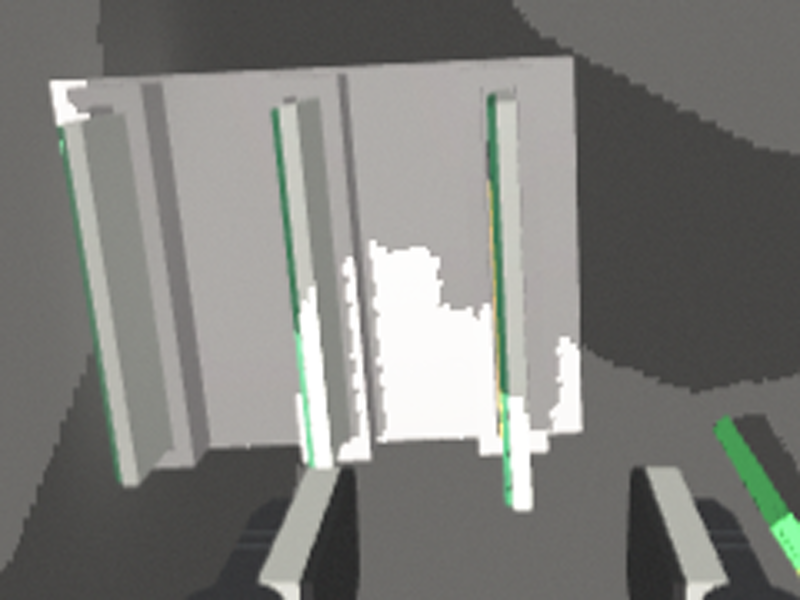

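The settled crop shows the tall card's top face with its centre line from (503,95) at the far end to (519,508) at the near end, and it is longer in the image than the short cards. This agrees with the top view.

Run:
```python
from h import *
c=load("w2"); g=lambda X,Y,z:at(c,110+.3*X,90+.3*Y,z)[:2]
a,b=g(503,95,88),g(519,508,88); print(a,b,np.hypot(*(a-b)),(a+b)/2,np.arctan2(*(a-b)[::-1]))
k=[g(52,82,14),g(573,57,14),g(581,430,14)]; print(k, [np.hypot(*(k[1]-k[0])),np.hypot(*(k[2]-k[1]))])
for z in(20,28): 
  k=[g(52,82,z),g(573,57,z),g(581,430,z)]; m=(k[0]+k[2])/2; print(z,m,[np.hypot(*(k[1]-k[0])),np.hypot(*(k[2]-k[1]))],np.arctan2(*(k[1]-k[2])[::-1]),np.arctan2(-(k[0]-k[1])[0],(k[0]-k[1])[1]))
print(c["position"])
```

```text
[ 597.42069344 -323.87321438] [ 488.72686578 -346.7970371 ] 111.08487665010881 [ 543.07377961 -335.33512574] 0.20785661813544554
[array([ 575.00752282, -183.70149591]), array([ 609.55337154, -345.12724599]), array([ 486.36382698, -371.41708464])] [np.float64(165.0808542920225), np.float64(125.96356419744667)]
20 [ 532.1164418  -278.33385023] [np.float64(161.99603793813333), np.float64(123.6097208974654)] 0.2102555883827367 0.2108245192714666
28 [ 534.024131   -279.36659684] [np.float64(157.8829494662811), np.float64(120.47126316415715)] 0.2102555883827373 0.21082451927146734
[ 607.25173103 -319.00908968  335.0839843 ]
```

{"fn": "carry_out", "kwargs": {
  "motion": [
    [0, 0, -0.044, 3, 3, 20, 0],
    [0, 0, -0.044, 3, 3, 45, -0.1],
    [0, 0, -0.044, 3, 3, 65, -0.2],
    [0, 0, -0.044, 3, 3, 75, -0.2],
    [0, 0, -0.044, 3, 3, 75, -0.2]
  ]
}}

```text
clock: 3.12
position: [542.0, -333.3, 130.9]
ee_rot: [0.995, 0.104, -0.0, -0.0]
contact_force: [-0.5, 0.9, 0.8]
gripper_width: 34.1
grasp_force: 0.0
```

{"fn": "carry_out", "kwargs": {
  "motion": [
    [0, 0, 0, 0, 0, 0, -0.2],
    [0, 0, 0, 0, 0, 0, -0.2]
  ]
}}

```text
clock: 3.38
position: [542.5, -333.9, 131.9]
ee_rot: [0.995, 0.104, 0.001, 0.0]
contact_force: [0.1, 0.3, -1.3]
gripper_width: 34.0
grasp_force: 0.0
```

Run:
```python
from h import *
s=read_state(); c=save("wrist","w3"); s2=read_state()
print(s["clock"],s["position"],s2["position"],s["joint_vel"].round(4),R.from_quat(s["ee_rot"]).as_matrix().round(3).tolist(),s["gripper_width"])
a=cv2.resize(c["color"][100:340,100:420],(800,600),interpolation=cv2.INTER_CUBIC);cv2.imwrite("pics/w3L.png",a)
```

```text
3.375 [ 542.50975378 -333.94379049  131.94272483] [ 542.36976023 -333.94436012  131.74328249] [-0.0016  0.0014 -0.0036 -0.0031  0.0014  0.001 ] [[0.978, 0.207, 0.002], [0.207, -0.978, -0.001], [0.002, 0.001, -1.0]] 33.97012356255619
```

View pics/w3L.png

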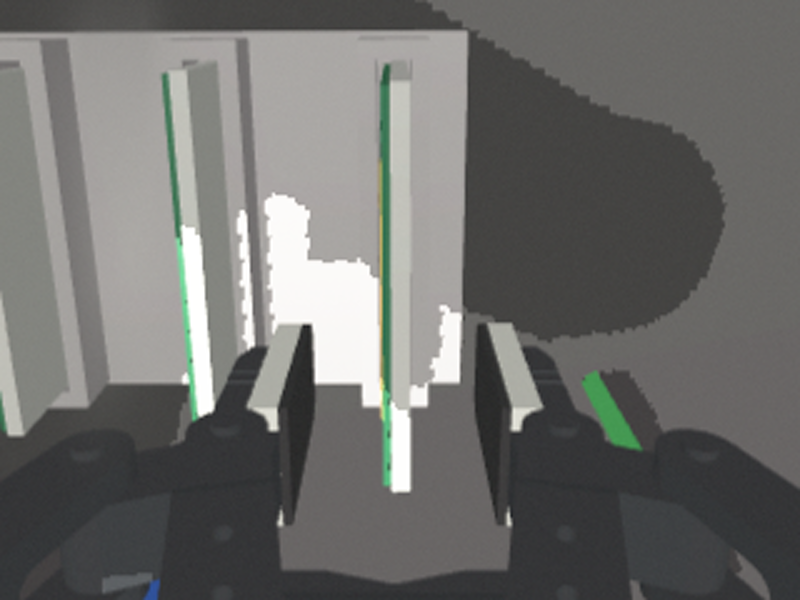

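The card is centred between the pads (x ≈ 397 against 394) and square to them, with ends at (396,63) and (398,490).

Run:
```python
from h import *
c=load("w3"); s=read_state(); g=lambda X,Y,z:at(c,100+.4*X,100+.4*Y,z)
M=R.from_quat(s["ee_rot"]).as_matrix()
a,b=g(396,63,88),g(398,490,88); print(a,b,np.linalg.norm(a-b),np.arctan2(*(a-b)[:2][::-1]),M.T@((a+b)/2-s["position"]))
```

```text
[ 599.86470908 -322.8026145    88.        ] [ 488.89751169 -346.81328672   88.        ] 113.53515435973593 0.2130912841629648 [ 1.73120493  1.22315122 43.74669029]
```

{"fn": "carry_out", "kwargs": {
  "motion": [
    [0, 0, -0.003, 0, 1, 20, -0.2],
    [0, 0, -0.003, 0, 1, 40, -0.2],
    [0, 0, -0.003, 0, 1, 58, -0.2],
    [0, 0, -0.003, 0, 1, 64, -0.2],
    [0, 0, -0.003, 0, 1, 64, -0.2]
  ]
}}

```text
clock: 4.05
position: [542.3, -334.8, 66.7]
ee_rot: [0.994, 0.105, -0.0, 0.0]
contact_force: [0.6, -0.4, -0.6]
gripper_width: 34.1
grasp_force: 0.0
```

{"fn": "carry_out", "kwargs": {
  "motion": [
    [0, 0, 0, 0, 0, 0, -1],
    [0, 0, 0, 0, 0, 0, -1],
    [0, 0, 0, 0, 0, 0, -1],
    [0, 0, 0, 0, 0, 0, -1],
    [0, 0, 0, 0, 0, 0, -1]
  ]
}}

```text
clock: 4.68
position: [542.8, -335.0, 67.8]
ee_rot: [0.994, 0.106, 0.001, 0.001]
contact_force: [0.7, 0.2, 5.4]
gripper_width: 7.2
grasp_force: 60.0
```

{"fn": "carry_out", "kwargs": {
  "motion": [
    [0, 0, 0, 0, 0, -15, -1],
    [0, 0, 0, 0, 0, -45, -1],
    [0, 0, 0, 0, 0, -80, -1],
    [0, 0, 0, 0, 0, -120, -1],
    [0, 0, 0, 0, 0, -155, -1]
  ]
}}

```text
clock: 5.3
position: [541.7, -334.5, 223.3]
ee_rot: [0.994, 0.105, -0.0, -0.0]
contact_force: [-1.0, -0.2, -1.8]
gripper_width: 7.4
grasp_force: 59.0
```

{"fn": "carry_out", "kwargs": {
  "motion": [
    [0, 0, 0, 6, -20, -5, -1],
    [0, 0, 0, 18, -65, -5, -1],
    [0, 0, 0, 32, -115, -5, -1],
    [0, 0, 0, 46, -165, -5, -1],
    [0, 0, 0, 60, -215, -5, -1]
  ]
}}

```text
clock: 5.92
position: [554.3, -109.5, 225.4]
ee_rot: [0.994, 0.105, -0.002, -0.001]
contact_force: [0.8, 0.5, 0.2]
gripper_width: 6.9
grasp_force: 59.1
```

{"fn": "carry_out", "kwargs": {
  "motion": [
    [0, 0, 0.05, 14, -50, 0, -1],
    [0, 0, 0.1, 28, -100, 0, -1],
    [0, 0, 0.15, 42, -150, 0, -1],
    [0, 0, 0.18, 53, -190, 0, -1],
    [0, 0, 0.18, 57, -205, 0, -1]
  ]
}}

```text
clock: 6.55
position: [567.1, 102.9, 225.3]
ee_rot: [1.0, 0.017, -0.002, 0.0]
contact_force: [0.3, -0.0, -0.6]
gripper_width: 7.5
grasp_force: 59.0
```

{"fn": "carry_out", "kwargs": {
  "motion": [
    [0, 0, 0, 0, 0, 0, -1],
    [0, 0, 0, 0, 0, 0, -1],
    [0, 0, 0, 0, 0, 0, -1]
  ]
}}

```text
clock: 6.92
position: [568.3, 99.2, 226.8]
ee_rot: [1.0, 0.015, -0.0, 0.0]
contact_force: [0.3, -0.5, -1.4]
gripper_width: 7.2
grasp_force: 59.0
```

Run:
```python
from h import *
s=read_state(); c=save("wrist","w4"); s2=read_state()
print(s["clock"],s["position"],s2["position"],R.from_quat(s["ee_rot"]).as_matrix().round(3).tolist(),s["gripper_width"],c["position"])
a=cv2.resize(c["color"],(800,600),interpolation=cv2.INTER_CUBIC);cv2.imwrite("pics/w4L.png",a)
```

```text
6.925 [568.34911189  99.24754092 226.78664338] [568.43373657  99.35913422 226.83325751] [[1.0, 0.03, -0.0], [0.03, -1.0, -0.0], [-0.0, 0.0, -1.0]] 7.194655440196149 [638.10062431 100.77623921 354.7642595 ]
```

View pics/w4L.png

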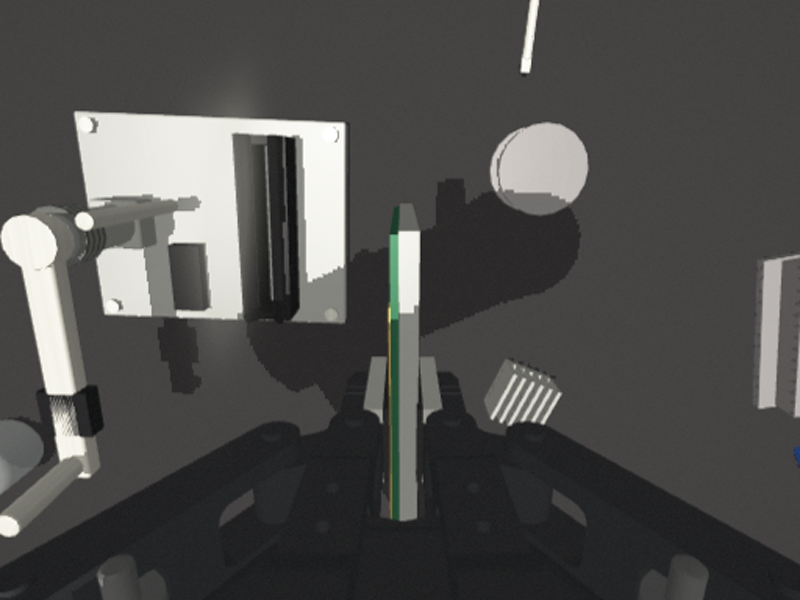

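The wrist view shows the plate corners at (76,112), (349,124), (346,323) and (104,315). The pivot top is at (30,242) and the handle top at (10,525).

```bash
cat >> h.py <<'E'
from scipy.optimize import least_squares
def fx(p,P):
    P=np.atleast_2d(np.array(P,float)); r=R.from_euler('z',p[2]).apply(P); r[:,:2]+=p[:2]; return r
def fit(c,own,px):
    r=least_squares(lambda p:(proj(c,fx(p,own))-px).ravel(),[590,195,0.]); return r.x,r.fun.reshape(-1,2)
E
python3 - <<'E'
from h import *
c=load("w4")
own=[(75,138,12),(75,-52,12),(-75,-52,12),(-75,138,12)]
px=np.array([(76,112),(349,124),(346,323),(104,315)])*.64
p,e=fit(c,own,px); print(p,e.round(1).tolist())
print("pivot",at(c,30*.64,242*.64,111),fx(p,[0,105,111]),"handle",at(c,10*.64,525*.64,160),fx(p,[-140,105,160]))
for n,P in [("lip",[(57,8.5,51),(57,-8.5,51),(-57,-8.5,51),(-57,8.5,51)]),("floor",[(57,5,12),(57,-5,12)])]: print(n,(proj(c,fx(p,P))/.64).round().tolist())
s=read_state(); M=R.from_quat(s["ee_rot"]).as_matrix()
# card in hand: bottom? top centre
a=cv2.resize(c["color"][70:220,40:240],(800,600),interpolation=cv2.INTER_CUBIC);cv2.imwrite("pics/w4c.png",a)
E
```

```text
[ 5.89735017e+02  1.91590321e+02 -1.47604024e-02] [[-0.8, -0.9], [-0.1, -0.5], [0.5, 1.6], [0.5, 0.4]]
pivot [592.23765968 297.72402739 111.        ] [[591.28480335 296.5788827  111.        ]] handle [453.46681311 297.64152173 160.        ] [[451.30005394 298.64526399 160.        ]]
lip [[245.0, 144.0], [272.0, 145.0], [278.0, 317.0], [254.0, 316.0]]
floor [[268.0, 147.0], [282.0, 147.0]]
```

View pics/w4c.png

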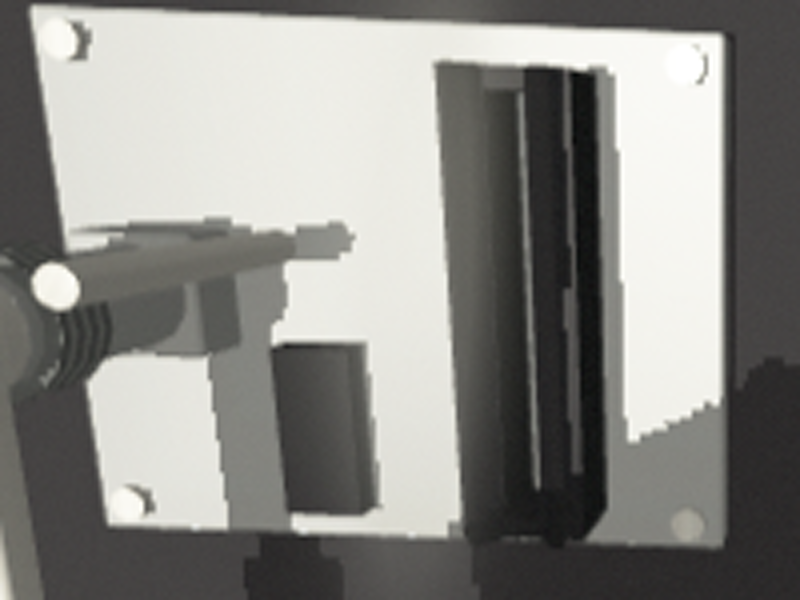

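The crop shows the black slot block with lip edges at about x 436–605, but the oblique view makes its centre ambiguous. I'll move so the camera looks at the slot squarely, with the card held back clear of it.

{"fn": "carry_out", "kwargs": {
  "motion": [
    [0, 0, 0.01, -20, -18, 0, -1],
    [0, 0, 0.02, -50, -46, 0, -1],
    [0, 0, 0.03, -80, -74, 10, -1],
    [0, 0, 0.045, -100, -92, 18, -1],
    [0, 0, 0.045, -105, -96, 20, -1]
  ]
}}

```text
clock: 7.6
position: [459.7, 193.1, 206.8]
ee_rot: [1.0, -0.006, -0.0, 0.0]
contact_force: [0.4, 0.4, -1.1]
gripper_width: 7.7
grasp_force: 59.0
```

{"fn": "carry_out", "kwargs": {
  "motion": [
    [0, 0, 0, 0, 0, 0, -1],
    [0, 0, 0, 0, 0, 0, -1],
    [0, 0, 0, 0, 0, 0, -1],
    [0, 0, 0, 0, 0, 0, -1]
  ]
}}

```text
clock: 8.1
position: [461.0, 192.8, 206.9]
ee_rot: [1.0, -0.007, 0.0, 0.0]
contact_force: [-0.8, -0.6, -1.2]
gripper_width: 7.1
grasp_force: 59.0
```

Run:
```python
from h import *
s=read_state(); c=save("wrist","w5"); s2=read_state()
print(s["clock"],s["position"],s2["position"],R.from_quat(s["ee_rot"]).as_matrix().round(3).tolist(),c["position"])
p=[589.7,191.6,-.0148]
P=fx(p,[(75,-52,12),(57,8.5,51),(57,-8.5,51),(-57,-8.5,51),(57,5,12),(57,-5,12)]); print(proj(c,P).round(1).tolist())
a=cv2.resize(c["color"][50:290,96:416],(800,600),interpolation=cv2.INTER_CUBIC);cv2.imwrite("pics/w5c.png",a)
```

```text
8.1 [460.97878349 192.76799065 206.87168413] [460.8934125  192.83065519 206.83893509] [[1.0, -0.015, 0.0], [-0.015, -1.0, -0.0], [0.0, 0.0, -1.0]] [530.68993653 191.13111038 334.89995038]
[[311.8, -46.2], [245.0, -43.5], [265.8, -43.5], [264.9, 102.5], [250.3, -23.5], [260.9, -23.5]]
```

View pics/w5c.png

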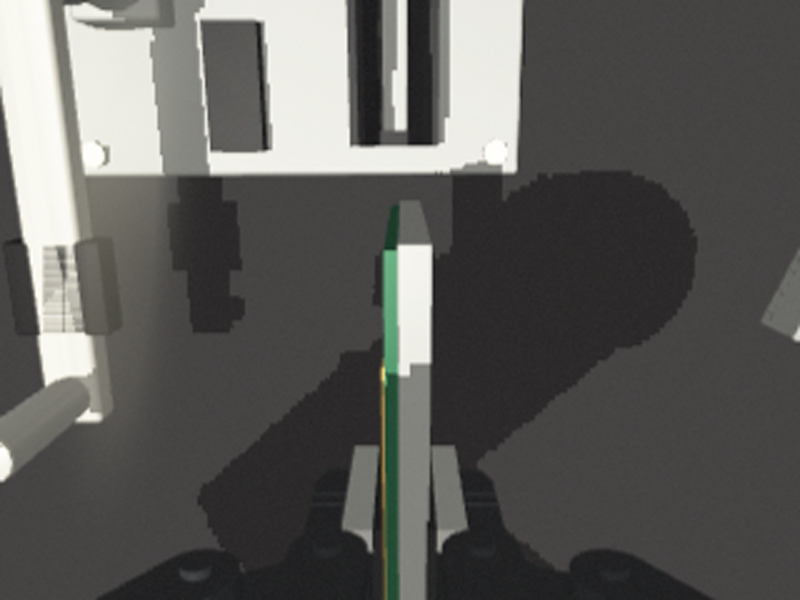

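The slot's near end is in view with lip edges at x ≈ 352–441 (centre 396) and the floor gap at 383–409. The held card's top face spans 384–431. I'll get sub-pixel profiles.

Run:
```python
from h import *
c=load("w5"); g=c["color"].mean(2)
for v in (2,20,40,60,80,98,101,104,107): print(v,228,g[v,228:286].round().astype(int).tolist())
for v in (150,165,180,195,200,220,240): print("card",v,244,g[v,244:276].round().astype(int).tolist())
print("platecol",[g[100:130,u].round().astype(int).tolist() for u in (200,270)])
```

```text
2 228 [229, 228, 229, 228, 223, 134, 70, 69, 64, 38, 36, 34, 28, 23, 31, 29, 28, 31, 36, 54, 134, 135, 135, 135, 135, 154, 229, 229, 229, 224, 134, 33, 36, 32, 35, 32, 34, 34, 36, 38, 38, 42, 67, 76, 121, 136, 136, 135, 153, 229, 229, 228, 228, 229, 228, 228, 227, 228]
20 228 [231, 232, 231, 230, 228, 188, 76, 74, 72, 57, 39, 37, 31, 29, 31, 28, 31, 29, 30, 52, 110, 135, 135, 134, 136, 154, 230, 231, 231, 225, 146, 34, 34, 30, 35, 33, 32, 36, 38, 36, 37, 37, 45, 82, 135, 136, 137, 136, 155, 231, 230, 231, 230, 230, 230, 230, 230, 230]
40 228 [233, 233, 233, 233, 233, 226, 117, 80, 81, 76, 40, 39, 35, 28, 29, 29, 31, 32, 33, 45, 87, 134, 134, 135, 136, 135, 156, 232, 232, 226, 135, 34, 35, 33, 32, 34, 35, 36, 34, 40, 66, 72, 72, 82, 135, 136, 135, 154, 232, 231, 231, 232, 231, 232, 231, 231, 231, 232]
60 228 [234, 235, 234, 234, 234, 231, 194, 85, 84, 81, 58, 40, 38, 32, 28, 31, 30, 28, 36, 56, 67, 133, 134, 132, 134, 135, 155, 233, 233, 231, 190, 31, 35, 34, 31, 33, 36, 35, 34, 44, 77, 77, 79, 99, 136, 135, 135, 154, 233, 233, 233, 234, 234, 232, 233, 233, 233, 232]
80 228 [235, 235,
[... 2024 characters left out ...]
5, 55, 68, 127, 181, 180, 181, 174, 130, 131, 131, 131, 131, 130, 130, 124, 63, 42, 41, 41, 44, 42, 43, 40]
card 220 244 [42, 43, 41, 43, 62, 120, 55, 55, 55, 55, 62, 99, 129, 129, 130, 129, 129, 129, 129, 130, 130, 127, 130, 123, 50, 45, 43, 42, 42, 43, 40, 45]
card 240 244 [115, 114, 90, 29, 57, 122, 71, 55, 57, 56, 62, 98, 128, 129, 129, 129, 129, 130, 130, 130, 128, 128, 129, 121, 44, 97, 115, 116, 116, 116, 116, 117]
platecol [[88, 88, 88, 90, 88, 90, 88, 91, 89, 90, 151, 225, 238, 238, 238, 238, 238, 238, 227, 167, 95, 68, 69, 68, 68, 69, 68, 68, 70, 69], [82, 83, 84, 84, 82, 85, 84, 92, 183, 230, 236, 236, 236, 236, 237, 237, 237, 238, 185, 95, 68, 67, 69, 67, 67, 70, 70, 69, 68, 67]]
```

Run:
```python
from h import *
c=load("w5"); s=read_state(); M=R.from_quat(s["ee_rot"]).as_matrix(); T=s["position"]
t=lambda p:M.T@(p-T)
def rep(n,a,b):
    a,b=t(a),t(b); d=a-b; print(n,a.round(2),b.round(2),"ang about tool z",round(np.arctan2(d[1],d[0]),4))
for z in(12,): rep("slot",at(c,252.65,2,z),at(c,253.4,98,z))
for w in(19,20.): rep("card",at(c,258.4,149,T[2]+w),at(c,257.6,240,T[2]+w))
# near wall end (own x=-57 floor / plate near edge x=-75)
print("near plate edge",t(at(c,200,119,12)),t(at(c,270,118,12)), "slot end floor?",t(at(c,254,101.5,12)),"wall top",t(at(c,254,101.5,42)),t(at(c,254,101.5,51)), "outer",t(at(c,254,107.7,51)),t(at(c,240,108,42)))
rep("cardend",at(c,258.5,147.5,T[2]+20),at(c,258,200,T[2]+20))
p=fx([589.7,191.6,-.0148],[0,0,12])[0]; print(t(p))
c4=load("w4")
```

```text
slot [164.71  -3.55 194.84] [ 76.58  -3.28 194.84] ang about tool z -0.0032
card [ 54.06   1.12 -19.  ] [ 17.11   0.78 -19.  ] ang about tool z 0.009
card [ 54.21   1.12 -20.  ] [ 17.59   0.78 -20.  ] ang about tool z 0.009
near plate edge [ 55.27574694 -60.3545456  194.83642709] [ 56.21795588  14.31793233 194.84043914] slot end floor? [ 73.07087809  -2.66361841 194.83975045] wall top [ 72.76842394  -2.35123403 164.83976317] [ 72.67768769  -2.25751872 155.83976698] outer [ 67.16964762  -2.28204016 155.83969348] [ 66.82586288 -15.7904688  164.83896543]
cardend [ 54.76   1.15 -20.  ] [ 34.51   0.96 -20.  ] ang about tool z 0.0097
[128.80837759  -0.63929889 194.84058942]
```

Run:
```python
from h import *
own=[(75,138,12),(75,-52,12),(-75,-52,12),(-75,138,12)]
c=load("w4"); p,e=fit(c,own,np.array([(48,71.3),(220.5,78.5),(220.5,206.5),(67,201.3)])); print(p,e.round(1).tolist())
c=load("w5"); s=read_state(); M=R.from_quat(s["ee_rot"]).as_matrix(); T=s["position"]
print("w5 slot centre world",M@[130,-3.44,0]+T, "target TCP", M@[130.2,-4.06,0]+T)
g=c["color"].mean(2)
for v in (132,136,142): print(v,250,g[v,246:276].round().astype(int).tolist())
for v in(131,): print("card bottom end lateral",(M.T@(at(c,260,v,T[2]-60)-T)).round(2))
```

```text
[ 5.90376078e+02  1.92740083e+02 -9.35110339e-03] [[-1.6, -0.5], [1.4, -0.6], [0.9, 1.1], [-0.6, 0.8]]
w5 slot centre world [590.929525   194.39367967 206.84045472] target TCP [591.13845418 195.01072796 206.84042414]
132 250 [68, 67, 66, 68, 69, 67, 59, 51, 49, 60, 98, 101, 99, 100, 100, 99, 99, 98, 81, 69, 68, 67, 66, 69, 69, 68, 68, 69, 70, 68]
136 250 [68, 68, 66, 68, 68, 63, 43, 42, 44, 65, 99, 100, 99, 100, 101, 98, 99, 101, 97, 89, 69, 68, 68, 67, 68, 68, 72, 68, 68, 69]
142 250 [68, 68, 66, 68, 59, 43, 43, 43, 49, 75, 99, 101, 99, 99, 99, 100, 98, 99, 101, 100, 98, 78, 69, 68, 69, 69, 67, 66, 67, 70]
card bottom end lateral [53.97  2.43 60.  ]
```

{"fn": "carry_out", "kwargs": {
  "motion": [
    [0, 0, -0.012, 25, -1, 0, -1],
    [0, 0, -0.012, 65, -2, 0, -1],
    [0, 0, -0.012, 105, -4, 0, -1],
    [0, 0, -0.012, 125, -4, 20, -1],
    [0, 0, -0.012, 130, -4, 50, -1]
  ]
}}

```text
clock: 8.78
position: [592.7, 195.4, 156.6]
ee_rot: [1.0, -0.001, 0.001, -0.001]
contact_force: [0.1, 0.7, -1.4]
gripper_width: 7.6
grasp_force: 59.0
```

{"fn": "carry_out", "kwargs": {
  "motion": [
    [0, 0, 0, 0, 0, 20, -1],
    [0, 0, 0, 0, 0, 25, -1],
    [0, 0, 0, 0, 0, 25, -1],
    [0, 0, 0, 0, 0, 25, -1],
    [0, 0, 0, 0, 0, 25, -1]
  ]
}}

```text
clock: 9.4
position: [591.0, 195.6, 133.0]
ee_rot: [1.0, -0.001, 0.001, -0.0]
contact_force: [-0.2, 0.2, -0.5]
gripper_width: 7.2
grasp_force: 59.0
```

Run:
```python
from h import *
s=read_state(); c=save("wrist","w6"); d=save("side","s6")
print(s["clock"],s["position"],R.from_quat(s["ee_rot"]).as_matrix().round(3).tolist(),s["contact_force"])
a=cv2.resize(c["color"][20:290,80:440],(800,600),interpolation=cv2.INTER_CUBIC);cv2.imwrite("pics/w6c.png",a)
```

```text
9.4 [591.02939044 195.59124281 132.99375359] [[1.0, -0.002, 0.002], [-0.002, -1.0, 0.001], [0.002, -0.001, -1.0]] [-0.23947223  0.18885864 -0.53548503]
```

View pics/w6c.png

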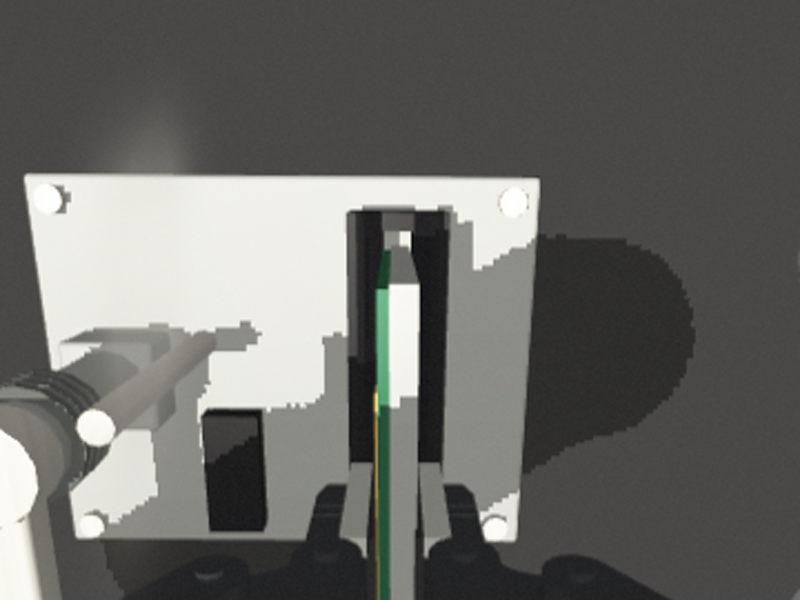

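The card's lower edge (centre x ≈ 398) lies over the slot gap (384–412), with the far slot end at y ≈ 231 and the card's lower far end at y ≈ 250. Lateral alignment is good. I'll check lengthwise.

Run:
```python
from h import *
c=load("w6"); s=read_state(); M=R.from_quat(s["ee_rot"]).as_matrix(); T=s["position"]
t=lambda X,Y,z:(M.T@(at(c,80+X/2.2222,20+Y/2.2222,z)-T)).round(2)
for z in(12,42,51): print("slot end",z,t(398,231,z),"cap out",t(398,208,z))
print("card bot end",t(398,250,T[2]-60),"top end",t(400,285,T[2]+20))
print("plate far edge",t(398,178,12),"near edge",t(398,541,12),"R",t(538,180,12),t(515,540,12),"L",t(27,175,12),t(78,539,12))
```

```text
slot end 12 [ 54.74   2.01 120.64] cap out [ 63.03   2.   120.65]
slot end 42 [56.56  1.83 90.65] cap out [63.85  1.83 90.65]
slot end 51 [57.11  1.78 81.65] cap out [64.09  1.77 81.65]
card bot end [53.15  1.65 60.05] top end [ 54.52   1.51 -19.94]
plate far edge [ 73.59   2.   120.66] near edge [-74.68   2.1  120.51] R [ 72.85  53.   120.63] [-74.23  52.08 120.48] L [  74.76 -132.94  120.75] [ -73.63 -134.56  120.6 ]
```

{"fn": "carry_out", "kwargs": {
  "motion": [
    [0, 0, 0, 0.5, 0, 10, -1],
    [0, 0, 0, 0.5, 0, 22, -1],
    [0, 0, 0, 0.5, 0, 32, -1],
    [0, 0, 0, 0.5, 0, 40, -1],
    [0, 0, 0, 0.5, 0, 45, -1]
  ]
}}

```text
clock: 10.12
position: [591.0, 195.2, 86.0]
ee_rot: [1.0, -0.001, -0.0, 0.0]
contact_force: [-0.8, 0.2, -1.6]
gripper_width: 7.3
grasp_force: 59.0
```

{"fn": "carry_out", "kwargs": {
  "motion": [
    [0, 0, 0, 0, 0, 4, -1],
    [0, 0, 0, 0, 0, 8, -1],
    [0, 0, 0, 0, 0, 11, -1],
    [0, 0, 0, 0, 0, 13, -1],
    [0, 0, 0, 0, 0, 14, -1]
  ]
}}

```text
clock: 10.75
position: [591.2, 195.3, 72.8]
ee_rot: [1.0, -0.001, 0.0, -0.0]
contact_force: [-0.1, -0.2, -1.3]
gripper_width: 7.5
grasp_force: 59.0
```

{"fn": "carry_out", "kwargs": {
  "motion": [
    [0, 0, 0, 0, 0, 1, -1],
    [0, 0, 0, 0, 0, 2, -1],
    [0, 0, 0, 0, 0, 2.5, -1],
    [0, 0, 0, 0, 0, 2.5, -1]
  ]
}}

```text
clock: 11.25
position: [591.2, 195.4, 71.8]
ee_rot: [1.0, -0.001, 0.0, -0.0]
contact_force: [-2.7, -0.5, 5.7]
gripper_width: 6.9
grasp_force: 60.2
```

{"fn": "carry_out", "kwargs": {
  "motion": [
    [0, 0, 0, 0, 0, 1, -1],
    [0, 0, 0, 0, 0, 1, -1],
    [0, 0, 0, 0, 0, 1, -0.2],
    [0, 0, 0, 0, 0, 1, -0.2],
    [0, 0, 0, 0, 0, 1, -0.2]
  ]
}}

```text
clock: 11.88
position: [591.2, 195.3, 69.1]
ee_rot: [1.0, -0.001, -0.0, 0.0]
contact_force: [0.1, -0.1, 0.4]
gripper_width: 34.2
grasp_force: 0.0
```

{"fn": "carry_out", "kwargs": {
  "motion": [
    [0, 0, 0, 0, 0, 0, -0.2],
    [0, 0, 0, 0, 0, -3, -0.2],
    [0, 0, 0, 0, 0, -15, -0.2],
    [0, 0, 0, 0, 0, -40, -0.2],
    [0, 0, 0, 0, 0, -70, -0.2]
  ]
}}

```text
clock: 12.5
position: [591.1, 195.2, 140.6]
ee_rot: [1.0, -0.001, -0.0, 0.0]
contact_force: [0.6, 0.5, 0.1]
gripper_width: 34.1
grasp_force: 0.0
```

{"fn": "carry_out", "kwargs": {
  "motion": [
    [0, 0, 0, 0, 0, -30, -0.2],
    [0, 0, 0, 0, 0, -65, -0.2],
    [0, 0, 0, 0, 0, -75, -0.2],
    [0, 0, 0, 0, 0, -75, -0.2],
    [0, 0, 0, 0, 0, -75, -0.2]
  ]
}}

```text
clock: 13.12
position: [590.4, 195.0, 212.9]
ee_rot: [1.0, -0.001, -0.001, 0.001]
contact_force: [-0.2, -0.7, -0.3]
gripper_width: 34.2
grasp_force: 0.0
```

Run:
```python
from h import *
s=read_state(); c=save("wrist","w7"); d=save("side","s7"); e=save("top","t7")
print(s["clock"],s["position"],R.from_quat(s["ee_rot"]).as_matrix().round(3).tolist(),s["contact_force"])
a=cv2.resize(c["color"],(800,600),interpolation=cv2.INTER_CUBIC);cv2.imwrite("pics/w7L.png",a)
```

```text
13.125 [590.38604682 195.00626846 212.92268502] [[1.0, -0.002, -0.003], [-0.002, -1.0, -0.001], [-0.003, 0.001, -1.0]] [-0.23512705 -0.71156074 -0.27878709]
```

View pics/w7L.png

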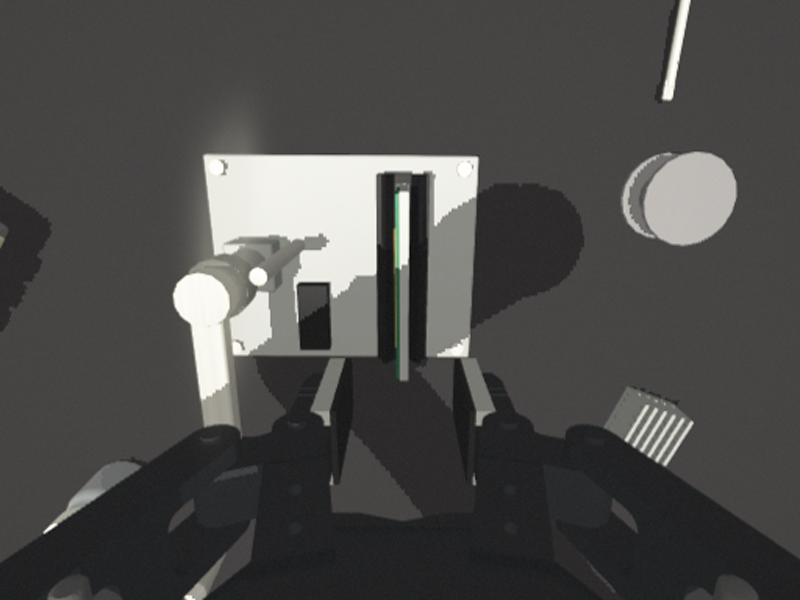

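The card stands released in the slot with its top face at (403,192)–(404,380). The pivot top is at (202,299).

Run:
```python
from h import *
from scipy.ndimage import center_of_mass
c=load("w7"); f=lambda c,u,v,z:at(c,u*.64,v*.64,z).round(1)
a,b=f(c,404,191,92),f(c,404,380,92); print("card",a,b,np.linalg.norm(a-b)); print("pivot w7",f(c,202,299,111))
def rp(n,g0,lo,hi,z):
    c=load(n); g=c["color"].mean(2)
    return c,g
# detail around handle in side/top views
for n,(u,v) in (("t7",(154,222)),("s7",(297,274))):
    c,g=rp(n,0,0,0,0); print(n); 
    for r in range(v-7,v+9): print(r,u-9,g[r,u-9:u+10].round().astype(int).tolist())
for n in("t7","s7"):
    c=load(n); print(n,"pred handle top/base, pivot",proj(c,[(452,301,160),(452,301,109),(592,300,111)]).round(1).tolist())
```

```text
card [645.9 193.   92. ] [536.1 193.2  92. ] 109.80018214921135
pivot w7 [592.5 298.5 111. ]
t7
215 145 [125, 114, 99, 83, 71, 70, 62, 41, 50, 58, 69, 78, 80, 70, 57, 43, 43, 46, 47]
216 145 [128, 118, 111, 96, 82, 63, 56, 45, 47, 60, 54, 59, 68, 70, 49, 41, 42, 44, 51]
217 145 [132, 125, 115, 101, 92, 71, 66, 56, 88, 139, 136, 135, 134, 130, 88, 40, 41, 44, 50]
218 145 [133, 127, 118, 109, 100, 80, 71, 74, 98, 133, 132, 128, 133, 131, 104, 72, 67, 49, 47]
219 145 [135, 128, 120, 109, 106, 102, 103, 104, 106, 125, 130, 131, 131, 126, 100, 72, 68, 65, 47]
220 145 [140, 132, 126, 117, 106, 106, 116, 132, 123, 108, 117, 128, 133, 128, 96, 70, 70, 64, 50]
221 145 [149, 139, 130, 120, 114, 105, 108, 127, 132, 112, 89, 108, 135, 128, 89, 64, 68, 71, 66]
222 145 [154, 147, 134, 125, 117, 113, 109, 126, 129, 100, 87, 92, 109, 125, 87, 68, 72, 71, 63]
223 145 [153, 148, 141, 129, 119, 115, 111, 106, 100, 93, 92, 88, 97, 116, 82, 68, 70, 69, 71]
224 145 [157, 154, 147, 135, 125, 115, 111, 106, 96, 95, 90, 88, 98, 112, 75, 70, 69, 67, 68]
225 145 [160, 155, 148, 141, 133, 122, 112, 110, 105, 98
[... 1402 characters left out ...]
77 288 [41, 43, 41, 42, 42, 50, 77, 103, 121, 139, 144, 135, 113, 75, 48, 40, 42, 40, 40]
278 288 [43, 40, 43, 38, 39, 58, 80, 107, 123, 136, 139, 127, 102, 65, 46, 42, 37, 38, 44]
279 288 [46, 38, 42, 41, 40, 57, 82, 108, 128, 136, 136, 125, 97, 66, 42, 38, 43, 39, 43]
280 288 [37, 46, 41, 43, 45, 59, 85, 113, 127, 137, 135, 123, 91, 64, 48, 38, 41, 36, 41]
281 288 [43, 50, 47, 48, 54, 63, 87, 115, 130, 137, 134, 118, 87, 54, 44, 35, 39, 40, 41]
282 288 [62, 76, 80, 80, 78, 86, 98, 120, 133, 138, 133, 117, 88, 57, 42, 43, 39, 44, 42]
t7 pred handle top/base, pivot [[152.1, 221.6], [155.8, 224.1], [160.1, 177.9]]
s7 pred handle top/base, pivot [[298.3, 271.7], [296.8, 284.0], [239.8, 279.4]]
```

{"fn": "carry_out", "kwargs": {
  "motion": [
    [0, 0, 0, -20, -15, 0, 0],
    [0, 0, 0, -60, -45, 0, 0],
    [0, 0, 0, -100, -76, 0, 0],
    [0, 0, 0, -130, -99, 0, 0],
    [0, 0, 0, -139, -106, 0, 0]
  ]
}}

```text
clock: 13.9
position: [450.9, 302.5, 214.1]
ee_rot: [1.0, 0.0, -0.0, 0.0]
contact_force: [-0.0, -0.2, 0.6]
gripper_width: 43.2
grasp_force: 0.0
```

{"fn": "carry_out", "kwargs": {
  "motion": [
    [0, 0, 0, 0, 0, 0, 0],
    [0, 0, 0, 0, 0, 5, 0],
    [0, 0, 0, 0, 0, 12, 0],
    [0, 0, 0, 0, 0, 12, 0],
    [0, 0, 0, 0, 0, 12, 0]
  ]
}}

```text
clock: 14.52
position: [452.7, 301.3, 202.2]
ee_rot: [1.0, -0.001, -0.0, 0.0]
contact_force: [0.5, 0.1, 0.5]
gripper_width: 42.7
grasp_force: 0.0
```

Run:
```python
from h import *
s=read_state(); c=save("wrist","w8"); T=s["position"]
print(s["clock"],T,s["joints"].round(2))
for y in(297,301,305): print(y,proj(c,[(452,y,160),(459,y,160),(452,y,109),(T[0],T[1],T[2])]).round(1).tolist())
g=c["color"].mean(2)
for v in range(150,290,8): print(v,200,g[v,200:312:4].round().astype(int).tolist())
```

```text
14.525 [452.68366411 301.26901906 202.22504778] [ 0.89  0.28 -0.26  0.   -1.03  0.68]
297 [[263.2, 222.5], [263.2, 212.0], [261.9, 197.7], [256.1, 254.8]]
301 [[256.8, 222.6], [256.7, 212.0], [256.8, 197.7], [256.1, 254.8]]
305 [[250.3, 222.6], [250.2, 212.0], [251.8, 197.7], [256.1, 254.8]]
150 200 [66, 68, 68, 67, 66, 67, 68, 68, 67, 68, 85, 83, 157, 221, 229, 226, 229, 71, 67, 57, 42, 42, 42, 43, 42, 42, 43, 41]
158 200 [68, 68, 68, 69, 69, 67, 67, 69, 70, 66, 81, 79, 150, 216, 222, 218, 224, 65, 39, 25, 42, 43, 44, 42, 42, 43, 41, 43]
166 200 [69, 69, 67, 68, 68, 67, 69, 69, 69, 68, 75, 75, 134, 201, 218, 217, 209, 28, 28, 29, 43, 43, 43, 41, 42, 44, 42, 42]
174 200 [68, 69, 67, 68, 67, 69, 67, 69, 68, 67, 69, 60, 251, 162, 162, 156, 161, 124, 40, 42, 42, 42, 43, 45, 44, 41, 44, 44]
182 200 [68, 71, 69, 68, 68, 69, 69, 67, 67, 68, 69, 68, 158, 161, 160, 156, 161, 129, 43, 41, 43, 43, 43, 42, 41, 43, 45, 44]
190 200 [68, 68, 68, 68, 68, 68, 68, 67, 67, 69, 68, 68, 158, 162, 148, 153, 160, 102, 41, 42, 43, 44, 44, 42, 44, 43, 44, 42]
198 200 [68, 67, 68, 68, 69, 68, 67, 67, 68, 69,
[... 736 characters left out ...]
7, 43, 42, 42, 43, 42, 43, 42, 40, 42, 43, 42, 43, 42, 43, 42, 40, 43, 45, 43, 42, 23, 28, 37]
254 200 [114, 25, 26, 25, 27, 45, 42, 42, 42, 42, 42, 43, 43, 43, 43, 43, 43, 42, 41, 44, 42, 43, 42, 44, 67, 29, 27, 27]
262 200 [88, 27, 25, 25, 25, 42, 43, 42, 41, 42, 41, 42, 43, 41, 42, 43, 42, 42, 44, 42, 42, 42, 43, 42, 44, 26, 26, 27]
270 200 [57, 27, 28, 27, 29, 44, 40, 43, 42, 43, 41, 41, 39, 40, 39, 43, 42, 43, 43, 42, 41, 42, 43, 43, 42, 25, 25, 27]
278 200 [33, 35, 25, 29, 42, 43, 43, 44, 40, 42, 42, 41, 42, 41, 44, 44, 43, 42, 41, 43, 41, 42, 42, 43, 41, 38, 28, 26]
286 200 [30, 39, 23, 30, 43, 42, 44, 42, 42, 43, 43, 44, 43, 43, 43, 44, 41, 44, 43, 43, 44, 42, 43, 42, 42, 41, 27, 28]
```

{"fn": "carry_out", "kwargs": {
  "motion": [
    [0, 0, 0, 0, 0, 18, 0],
    [0, 0, 0, 0, 0, 38, 0],
    [0, 0, 0, 0, 0, 56, 0],
    [0, 0, 0, 0, 0, 66, 0],
    [0, 0, 0, 0, 0, 68, 0]
  ]
}}

```text
clock: 15.2
position: [452.3, 301.5, 134.0]
ee_rot: [1.0, -0.001, -0.0, 0.0]
contact_force: [-0.3, -0.7, -0.6]
gripper_width: 42.4
grasp_force: 0.0
```

{"fn": "carry_out", "kwargs": {
  "motion": [
    [0, 0, 0, 0, 0, 0, -1],
    [0, 0, 0, 0, 0, 0, -1],
    [0, 0, 0, 0, 0, 0, -1],
    [0, 0, 0, 0, 0, 0, -1],
    [0, 0, 0, 0, 0, 0, -1]
  ]
}}

```text
clock: 15.82
position: [452.7, 301.8, 135.2]
ee_rot: [1.0, -0.001, 0.001, -0.0]
contact_force: [-1.1, -1.0, 5.8]
gripper_width: 12.4
grasp_force: 58.4
```

Run:
```python
from h import *
s=read_state();print(s["position"],s["contact_force"],s["gripper_width"],s["joints"].round(2))
r=140
for k in range(1,6):
    for n,a0,da in(("A",0,.1),):
        a=k*.1; print(k,round(r*(1-np.cos(a)),1),round(r*np.sin(a),1))
for k in range(1,6):
    a=k*.125; print("B",k,a,round(r*(1-np.cos(a)),1),round(r*np.sin(a),1))
```

```text
[452.68435686 301.79298725 135.1545272 ] [-1.10864895 -1.0086383   5.81781263] 12.396741970610424 [ 0.89  0.36 -0.34  0.   -0.87  0.68]
1 0.7 14.0
2 2.8 27.8
3 6.3 41.4
4 11.1 54.5
5 17.1 67.1
B 1 0.125 1.1 17.5
B 2 0.25 4.4 34.6
B 3 0.375 9.7 51.3
B 4 0.5 17.1 67.1
B 5 0.625 26.5 81.9
```

{"fn": "carry_out", "kwargs": {
  "motion": [
    [0, 0, -0.1, 0.7, 14, 0, -1],
    [0, 0, -0.2, 2.8, 27.8, 0, -1],
    [0, 0, -0.3, 6.3, 41.4, 0, -1],
    [0, 0, -0.4, 11.1, 54.5, 0, -1],
    [0, 0, -0.5, 17.1, 67.1, 0, -1]
  ]
}}

```text
clock: 16.45
position: [469.1, 234.5, 135.1]
ee_rot: [0.969, 0.248, 0.0, -0.0]
contact_force: [-2.5, 1.1, 7.1]
gripper_width: 12.5
grasp_force: 58.7
```

Low forces. The swing is tracking the arc.

{"fn": "carry_out", "kwargs": {
  "motion": [
    [0, 0, -0.1, 0.7, 14, 0, -1],
    [0, 0, -0.2, 2.8, 27.8, 0, -1],
    [0, 0, -0.3, 6.3, 41.4, 0, -1],
    [0, 0, -0.4, 11.1, 54.5, 0, -1],
    [0, 0, -0.5, 17.1, 67.1, 0, -1]
  ]
}}

```text
clock: 17.08
position: [515.8, 182.9, 135.1]
ee_rot: [0.877, 0.48, -0.001, -0.0]
contact_force: [-4.2, -1.1, 9.0]
gripper_width: 12.4
grasp_force: 58.8
```

{"fn": "carry_out", "kwargs": {
  "motion": [
    [0, 0, -0.1, 0.7, 14, 0, -1],
    [0, 0, -0.2, 2.8, 27.8, 0, -1],
    [0, 0, -0.3, 6.3, 41.4, 0, -1],
    [0, 0, -0.38, 10, 51.9, 0, -1],
    [0, 0, -0.46, 14.6, 62.2, 0, -1]
  ]
}}

```text
clock: 17.7
position: [575.6, 160.8, 135.1]
ee_rot: [0.745, 0.667, -0.002, -0.0]
contact_force: [-5.4, -3.3, 7.9]
gripper_width: 12.7
grasp_force: 58.9
```

{"fn": "carry_out", "kwargs": {
  "motion": [
    [0, 0, -0.02, 0, 3, 0, -1],
    [0, 0, -0.03, 0.1, 5, 0, -1],
    [0, 0, -0.03, 0.1, 5, 0, -1],
    [0, 0, -0.03, 0.1, 5, 0, -1]
  ]
}}

```text
clock: 18.2
position: [580.2, 160.3, 135.2]
ee_rot: [0.736, 0.677, -0.002, -0.0]
contact_force: [-5.9, -4.4, 9.3]
gripper_width: 12.3
grasp_force: 58.9
```

{"fn": "carry_out", "kwargs": {
  "motion": [
    [0, 0, 0, 0, 2, 0, -1],
    [0, 0, 0, 0, 3, 0, -1],
    [0, 0, 0, 0, 3, 0, -1],
    [0, 0, 0, 0, 3, 0, -1]
  ]
}}

```text
clock: 18.7
position: [582.3, 160.1, 135.1]
ee_rot: [0.736, 0.677, -0.003, -0.001]
contact_force: [-8.6, -3.4, 10.1]
gripper_width: 12.3
grasp_force: 59.2
```

{"fn": "carry_out", "kwargs": {
  "motion": [
    [0, 0, 0, 0, 2, 0, -1],
    [0, 0, 0, 0, 3, 0, -1],
    [0, 0, 0, 0, 3, 0, -1],
    [0, 0, 0, 0, 3, 0, -1]
  ]
}}

```text
clock: 19.2
position: [583.0, 160.0, 135.1]
ee_rot: [0.736, 0.677, -0.005, -0.002]
contact_force: [-14.4, -1.1, 13.2]
gripper_width: 12.4
grasp_force: 60.1
```

Run:
```python
from h import *
s=read_state();c=save("side","s9");T=s["position"]
print(T,s["contact_force"],s["gripper_width"],s["joints"].round(2))
for px in (592,593): print(np.arctan2(300.3-T[1],px-T[0])+.008)
```

```text
[582.99595947 159.96257803 135.06775901] [-14.4180972   -1.06766538  13.19822755] 12.365919370273712 [ 0.53  0.45 -0.18 -0.   -0.95  2.53]
1.5147242083549686
1.507631086409226
```

```bash
python3 -c "
from bench import *
print(job_done())"
```

```text
the job is handed in; nothing more can be done
None
```

I handed the job in with the tall card seated and released in the fixture slot, and the contact arm held at its stop (about 1.5 rad, 14 N sideways force on the tool); the hand-in returned no verdict.

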